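Set the wet saw's water valve through the slack in its wheel

TASK

The wet tile saw's water valve on the bench has been left part open, and its old handwheel has a lot of free play. Close the valve gently, clockwise seen from above, until you feel it just come home on its seat, without forcing it; then open it exactly one full turn, counting only from where the free play is taken up and the stem starts to lift. Leave it set like that, let go, and do not disturb the mug, the flowerpot or the tile nippers standing around it.

Things in the scene. Friction and masses are not known exactly. Their poses are not given: they have to be found in the camera images.
- valve: Brass globe valve with outside yoke, fixed to the bench in a loop of 34 mm steel pipe that runs along its y axis 75 mm above the bench and drops into the bench at y = +-130 mm. Origin on the bench right below the stem's axis; z is up, along the axis of stem and wheel. Clockwise from above closes. At the start it stands open by a quarter to half a turn of the stem.
- wheel: Grey level handwheel, 160 mm across: round rim 16 mm thick at 72 mm radius, three round spokes 13 mm thick, 120 deg apart, hub 37 mm across; open windows from 19 to 64 mm radius. Origin: its centre, mid-plane of rim and spokes, 235 mm above the bench; one spoke along its x; z up. It turns about z any number of times, stays at this height and stays where it is left.
- yoke_head (a point): Centre of the top of the yoke head (42 mm across) below the wheel, 217 mm above the bench; the arms below it keep within 40 mm of the axis. In the head turns the sleeve that lifts the stem. The wheel is loose on it: at each reversal it first turns freely, under 0.1 N m, through a good part of a turn (amount unknown), then drives it at about 0.35 N m (8 N at 42 mm radius).
- stem_top (a point): Centre of the top of the 18 mm steel stem that stands up through the wheel's hub, some 30 mm above the wheel's mid-plane. It does not turn; it rises 4 mm per turn of the sleeve. On the seat, closing torque climbs from 0.35 N m by about 0.24 per 0.1 rad: 0.6 N m is snugly home, 1.1 N m is forced.
- mug: Bystander: white ceramic mug, 82 mm across, 92 mm high, handle at its y side; origin at the centre of its foot. Stands loose on the bench.
- pot: Bystander: small terracotta flowerpot with mosaic pieces, 120 mm across the rim, 105 mm high; origin at the centre of its foot. Stands loose on the bench.
- nippers: Bystander: a pair of black wheeled tile nippers, 210 mm long, 20 mm high, lying flat and loose on the bench; origin on the bench near its middle, jaws towards its x.

How it is judged:
By the outcome, as a careful person would: the job done as asked, in the order asked, and still so for the second after the job is handed in, with the robot touching nothing.
It also fails if it takes over 72 s, if anything falls off the work surface, if the arm or the gripper's body presses on something with over 40 N, if the wrist force passes 120 N, or if a joint passes its speed limit or range.

ROBOT

A 6-joint arm with a two-finger parallel gripper is mounted at the origin on the work surface. World frame = base frame: x ahead of the robot, y to its left, z up, the work surface at z = 0. Lengths are in mm, angles in rad, forces in N, time in s.
With the tool pointing down it reaches from about 300 to 775 mm from the base axis. Payload 14.6 kg.
Tool frame: the origin (TCP) lies on the centre line of the jaws, within the pads' length; the fingertips stand 19 mm ahead of it and the grasp point (between the pads) is the TCP (bot.tip_reach is the distance from the TCP to the fingertips, in mm); z points along the fingers, y is the line along which they close (so a half turn about z gives the same grasp; the last joint's range is limited). The gripper opens to 85 mm and grips with 20 to 120 N. Pads are 22 mm wide; open, the fingers measure 114 mm over their backs; the gripper's body (76 mm by 85 mm) begins 54 mm behind the grasp point. The pads swing forward as they close: fully open they stand 13 mm farther back than shut.
Start: joints at [-1.281, 0.3, 1.521, -0, 1.321, -0.067], TCP at [192.095, -515.353, 250.281] pointing down, gripper open.
Joint ranges: [-3.03, 3.03], [-0.79, 2.21], [0.23, 2.52], [-1.04, 4.18], [0, 3.07], [-2.55, 2.55]. Speed limits (rad/s): [2.22, 2.22, 2.57, 3.14, 3.14, 3.14].

INTERFACE

Orientations are given as a unit quaternion [w, x, y, z].
In Python, from rig import bot gives the robot as it stands. Calls block until the motion is done:
- bot.move_to(position, orientation): joint-space move of the TCP to a pose.
- bot.servo_line(position, attitude=None, speed=150, until_force=None): straight line of the TCP; attitude=None keeps the orientation; speed is the mean speed in mm/s. With until_force (N) it stops when the force on the tool has changed by that much, and returns True; else False.
- bot.move_joints(angles): joint-space move.
- bot.move_gripper(opening, grip_force=None): finger opening in mm; grip_force is the grip in N (None keeps the last); returns when the fingers have stopped.
- bot.dwell(seconds).
- bot.ik(position, orientation): joint angles nearest the present ones, or None.
- bot.read_state(): the state.
- bot.read_camera(name): name is "scene" or "top" or "wrist"; returns a dict with "image" (480x640x3 uint8, blue, green, red), "depth" (480x640 float32, mm along the optical axis (not along the pixel's ray), 0 where there is no reading), "fovy" (degrees; the focal length in pixels is half the picture's height over the tangent of half this angle, whatever the lens; pixels are square), "cx", "cy" (the principal point, pixels), "k1" (the pictures are not rectified: a ray, as slopes to the right and down, at radius r is drawn at 1 + k1 r^2 times it, then the intrinsics apply), "eye" and "attitude" of the camera in the world; the wrist camera has in their place "mount" (4x4, takes a point from camera to tool coordinates, whose origin is the TCP and whose axes are the flange's). Camera axes: x right, y down, z forward; pixel columns grow to the right and rows downward; lengths in mm; the calibration is good to about 2 mm. A picture is of the moment at which its call begins: read the wrist's pose just before it.
A pose or a line that the arm cannot do raises bot.MotionError and nothing moves.
- bot.finish_job(): hands the job in; it is judged then, once.
The state is a dict: "clock": time; "joint_positions": joint angles; "qvel": joint speeds; "effort": joint torques, N m; "ee_pos": TCP position; "tool_rot": TCP orientation; "ft_force": force on the tool from outside, world axes, zero at the start; "moment": the same for the moment, N m; "grip_width": finger opening in mm; "grip_force": force on a finger pad.
Only numpy, scipy, OpenCV 4.12 (cv2) and the standard library are available. Lean on these libraries where they do the work, as an engineer would, in place of code of your own. Each camera call takes 0.05 s, during which the arm holds its last target. There are 200 camera calls.

## Working session

There is one attempt and no reset: what is moved stays moved. The work goes in short steps, each a Python script; the robot and the scene stay as the last script left them, time stands still between calls to the robot, and variables do not carry over. Pictures are saved under pics/ and viewed, at most 10 in all, crops included, and the job is handed in when it is done.

```bash
ls; mkdir -p pics; python3 - <<'E'
from rig import bot
import cv2,numpy as np
for n in("scene","top"):
    c=bot.read_camera(n); cv2.imwrite(f"pics/{n}0.png",c["image"]); np.savez(f"{n}0.npz",**c)
    print(n,{k:v for k,v in c.items() if k not in("image","depth")})
s=bot.read_state();print(s)
E
```

```text
pics
scene {'fovy': 44.813469698454306, 'cx': 319.0591609673796, 'cy': 238.60293334407342, 'k1': -0.182194424322061, 'eye': array([1382.00588726,   42.59801274, 1009.81050446]), 'attitude': array([-0.25890498,  0.64948061,  0.66286526, -0.26786712])}
top {'fovy': 50.473264521089085, 'cx': 318.8212627444195, 'cy': 241.49247814911197, 'k1': -0.13467272282371676, 'eye': array([412.23545322,  24.15548051, 999.46306844]), 'attitude': array([ 0.05668033, -0.70049704,  0.70952598, -0.0516151 ])}
{'clock': 0.1, 'joint_positions': array([-1.28057625e+00,  3.00397447e-01,  1.52152743e+00,  1.01483910e-05,
        1.32070446e+00, -6.65868637e-02]), 'qvel': array([ 0.00048973, -0.00189681, -0.00219006, -0.00045179, -0.00018817,
       -0.00115372]), 'effort': array([ 3.85940191e-03, -5.44375992e+01, -3.62368512e+01,  6.09371523e-05,
        3.06902904e-03,  8.31628569e-06]), 'ee_pos': array([ 192.05667853, -515.17062045,  249.78440455]), 'tool_rot': array([-5.15652412e-04,  9.84128356e-01,  1.77457348e-01, -5.29534361e-05]), 'ft_force': array([ 0.3981724 , -0.97266808, -0.97828172]), 'moment': array([0.00627854, 0.0100444 , 0.01133223]), 'grip_force': 0.0, 'grip_width': 85.85253221402427}
```

View pics/top0.png

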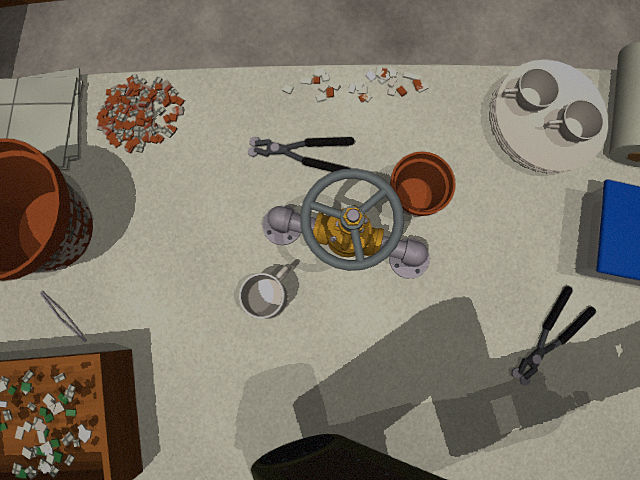

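View pics/scene0.png

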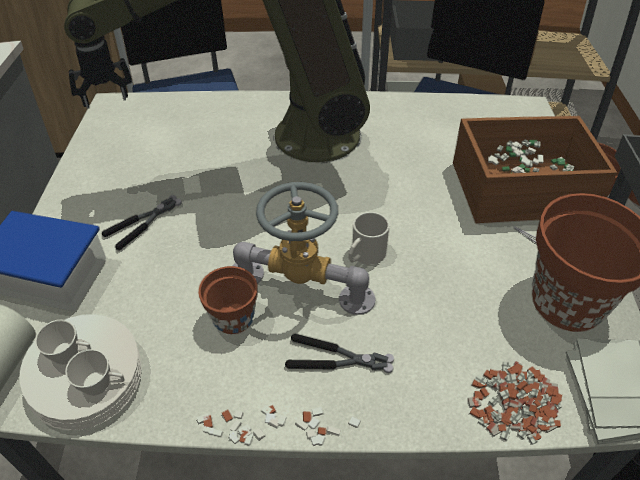

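The top view shows the wheel centred near pixel (352,219). Its spokes point to about (388,193), (314,209) and (362,262). The mug is at (263,295), the pot at (423,183) and the nippers at (300,152), all well below the rim. The scene view agrees. My plan is to close the fingers into a peg, lower it into a window, and push a spoke round in a circle with the tool orientation fixed.

```bash
cat > h.py <<'E'
import numpy as np, cv2
from scipy.spatial.transform import Rotation as R
from scipy.optimize import least_squares
def cloud(c):
    """world points per pixel from depth"""
    f=240/np.tan(np.radians(c["fovy"])/2); k=float(c["k1"])
    K=np.array([[f,0,c["cx"]],[0,f,c["cy"]],[0,0,1.]])
    v,u=np.mgrid[0:480,0:640]
    uv=np.stack([u,v],-1).reshape(-1,1,2).astype(float)
    s=cv2.undistortPoints(uv,K,np.array([k,0,0,0.])).reshape(-1,2)
    d=np.asarray(c["depth"]).reshape(-1,1)
    q=np.asarray(c["attitude"]); rot=R.from_quat(np.r_[q[1:],q[0]])
    return rot.apply(np.c_[s,np.ones(len(s))]*d)+c["eye"], d[:,0]>0
def wheel(c, guess=(450,-20)):
    P,ok=cloud(c); hsv=cv2.cvtColor(np.asarray(c["image"]),cv2.COLOR_BGR2HSV).reshape(-1,3)
    m=ok&(P[:,2]>228)&(P[:,2]<252)&(np.hypot(P[:,0]-guess[0],P[:,1]-guess[1])<130)
    Q=P[m]
    g=np.array(guess,float)
    for _ in range(8):
        r=np.hypot(*(Q[:,:2]-g).T); S=Q[(r>58)&(r<95)]
        g=least_squares(lambda x:np.hypot(*(S[:,:2]-x).T)-72,g,loss="soft_l1",f_scale=4).x
    d=Q[:,:2]-g; r=np.hypot(*d.T); a=np.arctan2(d[:,1],d[:,0])
    s=(r>26)&(r<58); ph=np.angle(np.mean(np.exp(3j*a[s])))/3
    rr=r[(r>58)&(r<95)]
    top=P[ok&(np.hypot(P[:,0]-g[0],P[:,1]-g[1])<8)][:,2]
    return g,ph,s.sum(),rr.mean(),rr.std(),np.histogram(np.degrees(a[s]),36,(-180,180))[0],np.median(Q[:,2]),np.median(top)
E
python3 - <<'E'
from h import *
for n in("top","scene"):
    print(n,wheel(dict(np.load(f"{n}0.npz"))))
c=dict(np.load("top0.npz"));P,ok=cloud(c);P=P.reshape(480,640,3)
for u,v in((352,219),(352,172),(402,219),(423,183),(263,295)):print(u,v,P[v,u])
E
```

```text
top (array([503.30494437, -17.65781383]), np.float64(-0.23555922671368704), np.int64(764), np.float64(73.68536363176949), np.float64(8.957632484915186), array([ 0,  0,  0,  0,  0,  2, 14, 33, 65, 89, 55,  4,  0,  0,  6, 24, 87,
       64, 41, 16,  0,  0,  0,  0, 32, 89, 75, 42, 20,  6,  0,  0,  0,  0,
        0,  0]), np.float64(241.14474250700187), np.float64(0.8018913970018389))
scene (array([455.91219373, -20.89503152]), np.float64(-0.028311079086717275), np.int64(255), np.float64(74.22840140971586), np.float64(10.363611689079287), array([ 0,  0,  0,  0,  0,  0,  0,  0,  0,  0,  0,  0,  0,  3, 24, 40, 32,
       38, 28, 34, 40, 15,  1,  0,  0,  0,  0,  0,  0,  0,  0,  0,  0,  0,
        0,  0]), np.float64(241.30920807965867), np.float64(nan))
352 219 [559.26928249 -20.66087429 261.41399344]
352 172 [636.90771142 -23.56616061 242.39876275]
402 219 [562.19279829 -97.92745665 241.99907453]
423 183 [ 682.03682856 -181.29840086    8.15011657]
263 295 [461.6629559  140.53459387   5.80681524]
  return _methods._mean(a, axis=axis, dtype=dtype,
  ret = ret.dtype.type(ret / rcount)
```

```bash
python3 - <<'E'
from rig import bot
import cv2
bot.move_gripper(0,60)
c=bot.read_camera("wrist"); cv2.imwrite("pics/w0.png",c["image"]); s=bot.read_state(); print(s["clock"],s["grip_width"],c["mount"])
E
```

```text
0.9167 0.24070639639994545 [[-4.19082601e-04 -9.63606781e-01 -2.67323392e-01  6.83224464e+01]
 [ 9.99999855e-01 -3.13041642e-04 -4.39293736e-04 -2.88687067e-01]
 [ 3.39623069e-04 -2.67323537e-01  9.63606772e-01 -1.23816526e+02]
 [ 0.00000000e+00  0.00000000e+00  0.00000000e+00  1.00000000e+00]]
```

```bash
python3 - <<'E'
from h import *
for n in("top","scene"):
    print(n,wheel(dict(np.load(f"{n}0.npz")),(559,-20)))
from rig import bot
s=bot.read_state();c=np.array([559,-20.])
for a in np.radians(range(0,360,45)):
  for yaw in (0,np.pi/2):
    q=np.array([0,np.cos(yaw/2),np.sin(yaw/2),0]); j=bot.ik([c[0]+42*np.cos(a),c[1]+42*np.sin(a),243],q)
    print(int(np.degrees(a)),yaw,None if j is None else np.round(j,2))
E
```

```text
top (array([564.41657042, -21.20160226]), np.float64(-0.8757033211269699), np.int64(527), np.float64(71.19999231666849), np.float64(4.859652700584955), array([89, 80,  5,  0,  0,  0,  0,  0,  0,  0,  0,  2, 84, 82,  7,  0,  0,
        0,  0,  0,  0,  0,  0,  7, 84, 84,  1,  0,  0,  0,  0,  0,  0,  0,
        0,  2]), np.float64(241.0893277404016), np.float64(263.2849021493733))
scene (array([569.42526625, -21.56197427]), np.float64(-0.8709609455098435), np.int64(266), np.float64(71.33545654869233), np.float64(4.426225651708166), array([21, 24,  0,  0,  0,  0,  0,  0,  0,  0,  0,  6, 51, 53,  0,  0,  0,
        0,  1,  0,  0,  0,  0,  0, 48, 55,  6,  1,  0,  0,  0,  0,  0,  0,
        0,  0]), np.float64(240.86702299442203), np.float64(253.37891515113813))
0 0 [-0.09  0.42  1.38 -0.    1.35  1.48]
0 1.5707963267948966 [-0.09  0.42  1.38 -0.    1.35 -0.09]
45 0 [-0.05  0.39  1.41 -0.    1.33  1.53]
45 1.5707963267948966 [-0.05  0.39  1.41 -0.    1.33 -0.05]
90 0 [-0.03  0.33  1.5  -0.    1.31  1.54]
90 1.5707963267948966 [-0.03  0.33  1.5  -0.    1.31 -0.03]
135 0 [-0.05  0.26  1.59 -0.    1.29  1.52]
135 1.5707963267948966 [-0.05  0.26  1.59 -0.    1.29 -0.05]
180 0 [-0.11  0.23  1.62 -0.    1.29  1.46]
180 1.5707963267948966 [-0.11  0.23  1.62 -0.    1.29 -0.11]
225 0 [-0.16  0.27  1.58 -0.    1.29  1.41]
225 1.5707963267948966 [-0.16  0.27  1.58 -0.    1.29 -0.16]
270 0 [-0.18  0.33  1.49 -0.    1.31  1.4 ]
270 1.5707963267948966 [-0.18  0.33  1.49 -0.    1.31 -0.18]
315 0 [-0.15  0.4   1.41 -0.    1.34  1.42]
315 1.5707963267948966 [-0.15  0.4   1.41 -0.    1.34 -0.15]
```

View pics/w0.png

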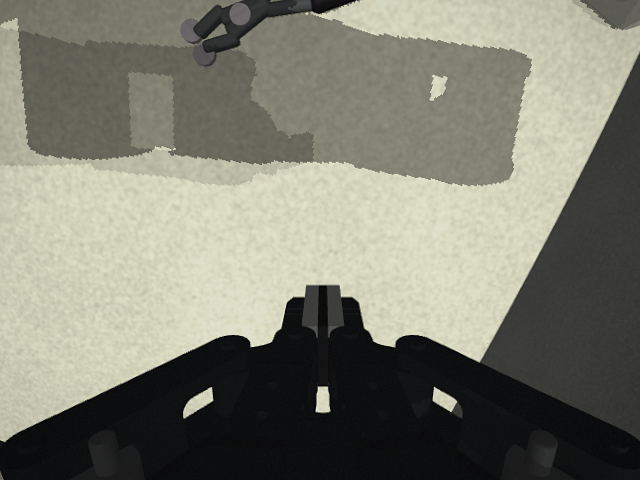

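The wrist view shows the closed fingers forming a narrow peg at about (323,290–385), with wider linkage above. I'll measure how wide the gripper is at each height, so the linkage clears the stem top.

```bash
python3 - <<'E'
from h import *
from rig import bot
c=bot.read_camera("wrist"); m=c["mount"]
q=R.from_matrix(m[:3,:3]).as_quat(); c["attitude"]=np.r_[q[3],q[:3]]; c["eye"]=m[:3,3]
P,ok=cloud(c); P=P[ok]
for z in range(-70,30,6):
    s=P[(P[:,2]>=z)&(P[:,2]<z+6)&(abs(P[:,1])<100)&(abs(P[:,0])<80)]
    if len(s)>5: print(z,len(s),np.round(np.percentile(s[:,0],[1,99]),1),np.round(np.percentile(s[:,1],[1,50,99]),1))
E
```

```text
-70 13861 [ 3.9 18.4] [-59.7  -0.4  59. ]
-64 9598 [-4.  18.4] [-56.1  -0.4  55.7]
-58 9330 [-5.2 18.4] [-51.4   0.2  50.7]
-52 5526 [-6.7 18.2] [-47.2   3.5  46.5]
-46 3615 [-7.5 16.2] [-42.5   3.1  42. ]
-40 6392 [-7.5 13.6] [-37.6  -3.3  37. ]
-34 3145 [-7.7 14.5] [-33.9   1.9  33.3]
-28 1467 [-9.3 14.6] [-27.7   1.3  27.7]
-22 987 [-9.8 13. ] [-11.4  -0.5  10.4]
-16 415 [ 7.6 12.4] [-13.6  -0.5  12.9]
-10 628 [ 7.2 12.3] [-13.7  -0.1  13. ]
-4 515 [ 7.1 12.3] [-13.7  -0.1  13.1]
2 478 [ 7.3 12.1] [-13.6  -0.1  13. ]
8 320 [ 7.3 11.9] [-12.7  -0.5  12.1]
14 13 [11.  11.4] [-4.8 -1.3  4.6]
```

```bash
python3 - <<'E'
from h import *
from rig import bot
q=[0,2**-.5,2**-.5,0]
bot.move_to([566,-90,400],q); bot.dwell(.2)
s=bot.read_state(); c=bot.read_camera("wrist"); m=c["mount"]
t=R.from_quat(np.r_[s["tool_rot"][1:],s["tool_rot"][0]])
w=(t*R.from_matrix(m[:3,:3])).as_quat(); c["attitude"]=np.r_[w[3],w[:3]]; c["eye"]=t.apply(m[:3,3])+s["ee_pos"]
np.savez("w1.npz",**c); cv2.imwrite("pics/w1.png",c["image"])
print(s["clock"],s["ee_pos"],s["ft_force"],wheel(c,(566,-21)))
c=bot.read_camera("top");print(wheel(c,(566,-21))[:3])
E
```

```text
3.2667 [565.90420165 -90.51211029 399.88912832] [ 1.23010053 -0.26557978 -0.25910877] (array([565.2474571 , -22.96596586]), np.float64(-0.8780455616610462), np.int64(2392), np.float64(70.22589374144721), np.float64(4.685407013248247), array([408, 340,  10,   0,   0,   0,   0,   0,   0,   0,   0,  16, 342,
       355,  23,   0,   0,   0,   0,   0,   0,   0,   0,  26, 413, 408,
        20,   0,   0,   0,   0,   0,   0,   0,   0,  31]), np.float64(241.82228647953917), np.float64(263.7830790548784))
(array([564.40217089, -21.9479768 ]), np.float64(-0.8744087368997606), np.int64(454))
```

View pics/w1.png

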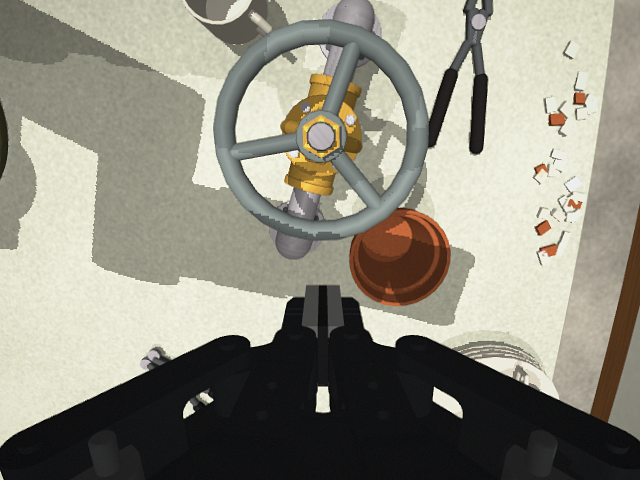

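The wrist view agrees: wheel centre around (565.5,−22), with the window at +10° open for the peg. Next I insert the peg and start closing, logging the torque about the wheel axis.

```bash
cat > d.py <<'E'
import numpy as np, json, os
from rig import bot
C=np.array([565.5,-22.]); Rr=42.; Z=245.
def pos(a,z=Z): return [C[0]+Rr*np.cos(a),C[1]+Rr*np.sin(a),z]
def raw(n=4,dt=.02):
    v=[]
    for _ in range(n):
        s=bot.read_state(); v.append(np.r_[s["ft_force"],s["moment"],s["ee_pos"]]); bot.dwell(dt)
    return np.mean(v,0),s["clock"]
def tau(base,n=4):
    """torque (N m) the tool applies to the wheel about its axis, and actual TCP angle"""
    v,t=raw(n); f=v[:6]-base; d=(v[6:8]-C)
    return -(f[5]+(d[0]*f[1]-d[1]*f[0])/1000), np.arctan2(d[1],d[0]), np.hypot(*d), f, t
E
python3 - <<'E'
from d import *
a=np.radians(10); bot.servo_line(pos(a,290),speed=200)
bot.dwell(.1); base=raw(8)[0][:6]; np.save("base.npy",base)
hit=bot.servo_line(pos(a),speed=80,until_force=8)
print(hit,base,*tau(base))
for i in range(8):
    a-=.1; t0=bot.read_state()["clock"]; h=bot.servo_line(pos(a),speed=60,until_force=12); T=tau(base)
    print(h,round(a,2),np.round(T[:3],3),np.round(T[3],2),T[4],T[4]-t0,flush=True)
    if T[0]<-.3: break
np.save("a.npy",a)
E
```

```text
False [ 0.12709443  0.24503037  0.03029601 -0.01064319  0.00152453  0.00708505] 0.019816347862992443 0.17344624495906022 42.193937254201636 [-0.1797139  -0.43031166  0.33779941  0.01234556 -0.01036686 -0.00324086] 5.2083
False 0.07 [-3.0000e-03  6.9000e-02  4.2047e+01] [-0.52  0.41 -0.33 -0.    0.   -0.02] 5.525 0.3000000000000007
False -0.03 [ 0.0000e+00 -3.0000e-02  4.1999e+01] [-0.14  0.03  0.37  0.03 -0.01 -0.  ] 5.8417 0.3000000000000007
False -0.13 [ 1.5000e-02 -1.3000e-01  4.2006e+01] [ 0.03 -0.12  0.04  0.03  0.   -0.01] 6.1583 0.2999999999999998
False -0.23 [ 0.061 -0.23  42.011] [-0.03 -0.79  0.12  0.03 -0.01 -0.03] 6.475 0.2999999999999998
False -0.33 [ 1.5000e-02 -3.3000e-01  4.2018e+01] [ 0.14 -0.45 -0.37  0.02  0.03  0.  ] 6.7917 0.2999999999999998
False -0.43 [ 1.9000e-02 -4.3000e-01  4.2025e+01] [ 0.38 -0.26 -0.65  0.06  0.01 -0.02] 7.1083 0.2999999999999998
False -0.53 [ 1.7000e-02 -5.3100e-01  4.2047e+01] [-0.26 -0.15 -0.36 -0.01  0.   -0.01] 7.425 0.2999999999999998
False -0.63 [ 0.049 -0.631 42.042] [-0.24 -0.32 -0.08  0.01  0.04 -0.03] 7.7417 0.2999999999999998
```

```bash
python3 - <<'E'
from d import *
base=np.load("base.npy"); a=float(np.load("a.npy")); L=[]; step=.2
for i in range(60):
    a-=step; h=bot.servo_line(pos(a),speed=80,until_force=9); T=tau(base,3)
    L.append((round(a,2),round(T[0],3),round(T[4],2),bool(h)))
    if h: print("hit"); break
    step=.2 if T[0]>-.2 else .1
    if T[0]<-.43 or T[4]>30: break
np.save("a.npy",a)
print(*L,sep="\n"); print(T)
E
```

```text
hit
(-0.83, np.float64(0.01), 8.05, False)
(-1.03, np.float64(0.022), 8.36, False)
(-1.23, np.float64(0.015), 8.67, False)
(-1.43, np.float64(0.022), 8.97, False)
(-1.63, np.float64(-0.058), 9.28, False)
(-1.83, np.float64(-0.088), 9.59, False)
(-2.03, np.float64(-0.056), 9.9, False)
(-2.23, np.float64(-0.071), 10.21, False)
(-2.43, np.float64(-0.053), 10.52, False)
(-2.63, np.float64(-0.017), 10.82, False)
(-2.83, np.float64(-0.055), 11.13, False)
(-3.03, np.float64(-0.073), 11.44, False)
(-3.23, np.float64(-0.041), 11.75, False)
(-3.43, np.float64(-0.095), 12.06, False)
(-3.63, np.float64(-0.099), 12.37, False)
(-3.83, np.float64(-0.077), 12.68, False)
(-4.03, np.float64(-0.568), 12.93, True)
(np.float64(-0.5683781725731775), np.float64(2.3063623526226897), np.float64(42.394123489913895), array([-13.62145683,  -5.46209372,   8.07246099,  -0.73727799,
         2.12677375,  -0.01516619]), 12.9333)
```

```bash
python3 - <<'E'
from d import *
base=np.load("base.npy"); a=-3.977; L=[]
T=tau(base,6); print(T[:2],T[3])
for i in range(8):
    a-=.05; h=bot.servo_line(pos(a),speed=30,until_force=9); T=tau(base,3)
    L.append((round(a,3),np.round(T[0],3),np.round(T[1]-2*np.pi,3),round(T[2],1),np.round(T[3][:3],1),round(T[4],2),bool(h)))
    if h or T[0]<-.65: break
np.save("a.npy",a)
print(*L,sep="\n")
E
```

```text
(np.float64(-0.5555017605144451), np.float64(2.3073321472626125)) [-13.63229266  -5.25539567   7.88566751  -0.71154768   2.10824387
  -0.02226444]
(-4.027, np.float64(-0.775), np.float64(-3.986), np.float64(42.3), array([-17.9,  -8. ,   5.7]), 13.33, False)
```

```bash
python3 - <<'E'
from h import *
from rig import bot
s=bot.read_state();print(s["ee_pos"],s["effort"])
c=bot.read_camera("scene");im=c["image"];t=bot.read_camera("top");print(wheel(t,(565.5,-22))[:3],wheel(c,(567,-22))[:3],wheel(c,(567,-22))[5])
a=cv2.resize(im[130:290,200:400],None,fx=2.5,fy=2.5);b=cv2.resize(t["image"][140:300,280:420],None,fx=2,fy=2.5)
cv2.imwrite("pics/j.png",np.hstack([a,b]))
E
```

```text
[537.41929132   9.65347863 244.73281309] [ 4.02011544e+00 -4.98246145e+01 -4.05742550e+01  1.89336017e+00
 -4.03737187e+00 -9.64899809e-03]
(array([563.70090213, -21.13707522]), np.float64(-0.3680942001327567), np.int64(21)) (array([569.42008224, -21.42864014]), np.float64(-0.20658559519149644), np.int64(343)) [ 0  0  0 24 55  4  0  0  0  0  0  0  0  0  0 23 55  8  0  0  0  0  0  0
  0  0  0  6 80 30 43 13  2  0  0  0]
```

View pics/j.png

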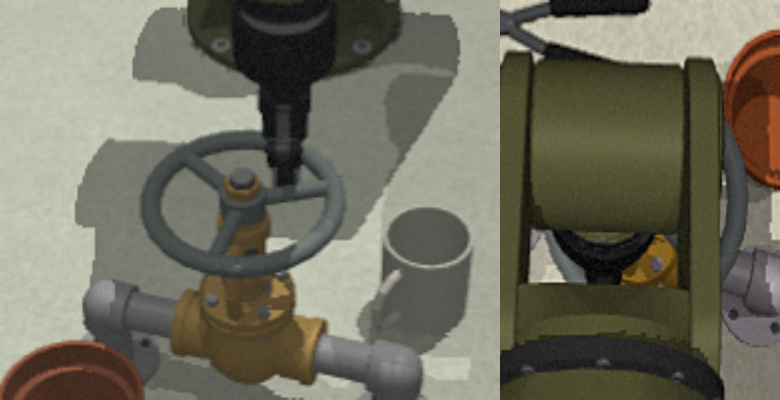

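The pegged spoke is the only contact; nothing else is touching. The torque rose sharply after 2.3 rad of travel, and my readings at rest understate the friction drive, so this may well be the seat. I'll back off, lift out, and repeat the earlier wrist view to check the stem height.

```bash
cat >> h.py <<'E'
def look(bot):
    """wrist view from the standard pose above the wheel, as world cloud camera dict"""
    bot.move_to([566,-90,400],[0,2**-.5,2**-.5,0]); bot.dwell(.2)
    s=bot.read_state(); c=bot.read_camera("wrist"); m=c["mount"]
    t=R.from_quat(np.r_[s["tool_rot"][1:],s["tool_rot"][0]])
    w=(t*R.from_matrix(m[:3,:3])).as_quat(); c["attitude"]=np.r_[w[3],w[:3]]; c["eye"]=t.apply(m[:3,3])+s["ee_pos"]
    return c
def stem(c,g=(565.5,-22)):
    P,ok=cloud(c); r=np.hypot(P[:,0]-g[0],P[:,1]-g[1])
    z=P[ok&(r<20)&(P[:,2]>258),2]
    rim=P[ok&(P[:,2]>236)&(P[:,2]<250)&(abs(r-72)<2.5),2]
    return np.median(z),len(z),np.median(rim),z.std()
E
python3 - <<'E'
from d import *; from h import *
c0=dict(np.load("w1.npz")); 
bot.servo_line(pos(-3.85),speed=60); T=tau(np.load("base.npy"),3); print(T[0])
bot.servo_line(pos(-3.85,290),speed=150)
c=look(bot); np.savez("w2.npz",**c)
for k in(c0,c): print(stem(k),wheel(k,(565.5,-22))[:3])
print(bot.read_state()["clock"])
E
```

```text
0.03158372556744736
(np.float64(263.5107959844473), 690, np.float64(243.09710009599962), np.float64(1.2144757636044188)) (array([565.2474571 , -22.96596589]), np.float64(-0.8780455616623198), np.int64(2392))
(np.float64(261.9757094957822), 680, np.float64(243.0271650786816), np.float64(1.1732717872795049)) (array([565.24331099, -22.95741795]), np.float64(-0.27181086019120937), np.int64(2409))
15.125
```

Confirmed: the stem dropped 1.5 mm (0.37 turn), so the valve is on its seat, snug and below the forcing torque. Next I open it, using mid-motion force stops to detect where the free play ends.

```bash
python3 - <<'E'
from d import *
a=np.radians(-62); q=[0,2**-.5,2**-.5,0]
bot.move_to(pos(a,290),q); bot.dwell(.1); base=raw(6)[0][:6]; np.save("base2.npy",base)
print("down",bot.servo_line(pos(a),speed=100,until_force=8)); L=[]; run=0
while True:
    a+=.15; h=bot.servo_line(pos(a),speed=55,until_force=4.5)
    f=bot.read_state(); p=f["ee_pos"][:2]-C; act=np.arctan2(p[1],p[0]); act+=2*np.pi*round((a-act)/2/np.pi)
    F=f["ft_force"]-base[:3]; t0=(p[0]*F[1]-p[1]*F[0])/-1000; T=tau(base,2)
    L.append((round(a,3),bool(h),round(act,3),round(t0,3),round(T[0],3),round(T[4],2)))
    if h: a=act
    run=run+1 if h else 0
    if run>=2 or T[4]>40: break
np.save("a.npy",a)
for l in L: print(*l)
E
```

```text
down False
-0.932 False -0.922 -0.001 0.014 16.74
-0.782 False -0.775 -0.0 -0.014 17.04
-0.632 False -0.626 -0.013 0.026 17.34
-0.482 False -0.475 0.01 0.013 17.64
-0.332 False -0.324 0.051 0.041 17.94
-0.182 False -0.173 0.005 0.024 18.24
-0.032 False -0.022 0.011 0.033 18.54
0.118 False 0.128 0.049 0.044 18.84
0.268 False 0.277 0.024 0.007 19.14
0.418 False 0.427 -0.024 0.025 19.44
0.568 False 0.577 -0.008 0.04 19.74
0.718 False 0.726 0.004 0.054 20.04
0.868 False 0.876 0.012 0.009 20.34
1.018 False 1.025 0.03 0.043 20.64
1.168 False 1.173 0.027 0.021 20.94
1.318 True 1.307 0.071 0.054 21.18
1.457 True 1.445 0.1 0.081 21.43
```

```bash
python3 - <<'E'
from d import *; from h import *
a=float(np.load("a.npy")); base=np.load("base2.npy"); goal=1.19+2*np.pi
def act(ref):
    p=bot.read_state()["ee_pos"][:2]-C; x=np.arctan2(p[1],p[0]); return x+2*np.pi*round((ref-x)/2/np.pi)
n=int(np.ceil((goal-.05-a)/.2)); L=[]
for x in np.linspace(a,goal-.05,n+1)[1:]:
    h=bot.servo_line(pos(x),speed=80,until_force=25)
    if h: print("HIT",x); break
    if len(L)%6==0: print(round(x,3),round(act(x),3),round(tau(base,2)[0],3))
    L.append(x)
for _ in range(3):
    e=goal-act(goal)
    if e<.006: break
    x+=e; bot.servo_line(pos(x),speed=20)
bot.dwell(.2); print("end",x,act(goal),goal,tau(base,3)[0])
x=act(goal)-.12; bot.servo_line(pos(x),speed=40); print("off",tau(base,3)[0])
bot.servo_line(pos(x,290),speed=120)
c=look(bot); np.savez("w3.npz",**c)
for k in("w2.npz","w3.npz"): k=dict(np.load(k)); print(stem(k),wheel(k,(565.5,-22))[:3])
cv2.imwrite("pics/w3.png",c["image"]); print(bot.read_state()["clock"])
E
```

```text
1.645 1.644 0.126
2.84 2.839 0.063
4.036 4.036 0.127
5.231 5.232 0.124
6.427 6.426 0.115
end 7.491561972519489 7.47153286115791 7.473185307179586 0.3309262040826758
off -0.024074139880768692
(np.float64(261.9757094957822), 680, np.float64(243.0271650786816), np.float64(1.1732717872795049)) (array([565.24331099, -22.95741795]), np.float64(-0.27181086019120937), np.int64(2409))
(np.float64(265.97295799565876), 699, np.float64(243.07406630436856), np.float64(1.2166622104268265)) (array([565.22708277, -22.95588218]), np.float64(-0.45655126000497526), np.int64(2419))
32.1417
```

The stem rose 4.00 mm, which is exactly one turn. The arm is clear above the wheel, so I'm handing in.

```bash
python3 - <<'E'
from rig import bot
print(bot.finish_job())
E
```

```text
the job is handed in; nothing more can be done
None
```

The valve was closed snugly on its seat (about 0.78 N m at the last push, above the 0.6 N m snug mark but under the 1.1 N m forcing limit), then opened one full turn from where the free play ended (stem rose 4.00 mm); the arm has let go clear of the wheel and came near none of the bystanders, though I took no final picture of them.

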